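# Shut the probe cover and hold the offset lever level over its checking fixture

## Task

Press the checking fixture's hinged probe cover down until the catch snaps and holds it shut, and let go of it. Then pick up the steel lever by its balance point (it is heavy at the large eye) and hold it level and still over the fixture, the large eye above the thick pin and the small eye above the thin pin, its underside about 40 mm above the pin tops, without knocking it against the fixture or disturbing the loupe and the two resin mounts. Finish while still holding it there: do not lower it or let go.

Things in the scene. Friction and masses are not known exactly. Their poses are not given: they have to be found in the camera images.
- lever_balance (a point): balance point of the steel lever, in its arm, 13 mm above the underside, 41 mm from the large eye's centre. Lever 165 mm long, 0.3 to 0.55 kg, lying flat: large eye (44 mm across, 17 mm bore) and small eye (26 mm across, 11 mm bore), both 26 mm high, 130 mm between centres; arm 14 mm wide, 6 to 20 mm above the underside. Axes: x along the arm to the small eye, z up; grip across y
- lever_large_eye (a point): centre of the lever's large eye on its underside; axes as the lever's
- lever_small_eye (a point): centre of the lever's small eye on its underside; axes as the lever's
- thick_pin_top (a point): top of the thick pin (15 mm diameter) of the fixed fixture, 56 mm above the worktop. Fixture: aluminium plate 164 x 102 x 12 mm, two upright pins on collars 130 mm apart, a hinged grey cover between. Axes: x to the thin pin, z up; the hinge is on the -y side, the catch (dark block 44 x 13 mm, 32 mm high over the worktop) on the +y side
- thin_pin_top (a point): top of the thin upright pin (9 mm diameter, on a 20 mm collar) of the fixture, 56 mm above the worktop; axes as the thick pin's
- cover (a joint): angle of the cover, rad: 0 is shut and held by the catch; grows as it opens upward, to 1.1; starts part open. A weak spring lifts it again unless it has snapped past the catch. The catch takes about 5 to 9 N at the press point over the last 12 mm or so, then comes a firm stop
- cover_press (a point): press point on the cover's upper face, on its thumb ribs, 52 mm from the hinge line, 16 mm from the free edge. Cover: grey plate 46 mm wide (along x), 68 mm from hinge to free edge, 4 mm thick, upper face 32 mm above the worktop when shut. Axes turn with the cover: x along the hinge, y from hinge to free edge, z out of the upper face
- cover_hinge (a point): middle of the cover's hinge line, 30 mm above the worktop, on the fixture's side away from the robot; axes turn with the cover, the hinge line is x
- loupe: bystander: loose black loupe, 40 mm diameter, 42 mm high, standing upright; origin at the centre of its underside
- dark_mount: bystander: loose round black resin mount, 32 mm diameter, 20 mm high; origin at the centre of its underside
- pale_mount: bystander: loose round pale resin mount, 32 mm diameter, 24 mm high; origin at the centre of its underside
Things that resemble listed ones, but are neither listed nor needed, are in the scene too. There is more than one size of the part that bears thick_pin_top; the job needs the larger.

How it is judged:
On the way, in this order (a step that is already met when the one before it is completed fails the run):
1. the cover is snapped shut and stays shut with the fingers off it, the lever still lying on the worktop (value of joint cover below 0.06 rad and contact force between cover and the arm below 0.2 N and height (world z) of lever_balance below 0.03 m), for 0.3 s.
2. the lever is lifted clear by its balance point, level (height (world z) of lever_balance above 0.05 m and angle between lever_balance's own z axis and vertical below 0.15 rad and contact force between lever and the fingers above 1 N and horizontal distance between the grasp point and lever_balance below 0.018 m), for 0.2 s.
At the end, for the whole second after the job is handed in: the cover is latched shut (under 0.06 rad); the lever hangs still in the fingers, gripped within 18 mm of its balance point, level within 5 degrees, each eye within 15 mm sideways of its own pin, the underside at the balance point 20 to 60 mm above the pin tops (value of joint cover below 0.06 rad and horizontal distance between lever_large_eye and thick_pin_top below 0.015 m and horizontal distance between lever_small_eye and thin_pin_top below 0.015 m and z of lever_balance in the frame of thick_pin_top between 0.033 and 0.073 m and angle between lever_balance's own z axis and vertical below 0.09 rad and horizontal distance between the grasp point and lever_balance below 0.018 m and contact force between lever and the fingers above 1 N and linear speed of lever below 0.02 m/s); the arm keeps its last pose, push and grip.
It fails at once if the lever strikes the fixture or its cover (contact force between lever and fixture above 0.5 N or contact force between lever and cover above 0.5 N).
It fails at once if the loupe or a resin mount is knocked more than 30 mm from its place (distance of any of loupe, dark_mount, pale_mount from where it was at the start of the episode above 0.03 m).
It also fails if it takes over 50 s, if anything falls off the work surface, if the arm or the gripper's body presses on something with over 40 N, if the wrist force passes 120 N, or if a joint passes its speed limit or range.

## Robot

A 6-joint arm with a two-finger parallel gripper is mounted at the origin on a cart in front of the work surface, level with it; the furniture and walls round the work are solid. World frame = base frame: x ahead of the robot, y to its left, z up, the work surface at z = 0. Lengths are in m, angles in rad, forces in N, time in s.
With the tool pointing down it reaches from about 0.35 to 0.85 m from the base axis. Payload 8.1 kg.
Tool frame: the origin (TCP) lies at the very end of the fingers, on their centre line; the grasp point (between the pads) lies 19 mm behind it; z points along the fingers, y is the line along which they close (so a half turn about z gives the same grasp; the last joint's range is limited). The gripper opens to 93 mm and grips with 3 to 60 N. Pads are 15 mm wide; open, the fingers measure 128 mm over their backs; the gripper's body (75 mm by 188 mm) begins 65 mm behind the grasp point.
Start: joints at [-1.402, 0.13, 1.488, -0, 1.523, -0.085], TCP at [0.151, -0.581, 0.219] pointing down, gripper open.
Joint ranges: [-2.96, 2.96], [-0.89, 2.26], [0.02, 2.5], [-1.34, 4.48], [0, 2.73], [-2.66, 2.66]. Speed limits (rad/s): [2.39, 2.39, 2.79, 3.14, 3.14, 3.14].

## Interface

Orientations are given as a 3x3 rotation matrix whose columns are the frame's x, y, z axes.
In Python, from station import ctrl gives the robot as it stands. The module is installed in compiled form; this text tells all that it offers.
- The arm moves only by the tool drive_tool, never from a script. Its argument "steps" is a list of rows, each an object of numbers: "dx", "dy", "dz": the shift along the world's x, y, z in mm; "roll": the turn about the world's z in rad; "grip": the closure in counts, from 0 (fully open) to 255 (shut). A call has 1 to 5 rows; each row is the pose to reach, as a shift and turn from the pose commanded when the call began; what a row does not reach only later rows make up. A row lasts 1/8 s, in which the tool goes at most 62.5 mm and 10.7 degrees, less where a joint would pass 70% of its speed; a pose out of reach is approached as far as the arm can. A call with a gripper value outside its range is refused whole. The fingers move at their own pace and stop on an object; "force" is the grip in N (left out, the last holds). Time passes only in rows, so rows that repeat a pose let the fingers close. It gives the time, the measured TCP pose, the force, the opening and the grip force at its end, in the units of the state.
- ctrl.observe(): the state, without advancing time (a new reading comes with each control period).
- ctrl.get_image(name): name is "scene" or "side" or "wrist"; returns a dict with "color" (480x640x3 uint8, red, green, blue), "fovy" (degrees; the focal length in pixels is half the picture's height over the tangent of half this angle, whatever the lens; pixels are square), "cx", "cy" (the principal point, pixels), "R" (3x3) and "t" (3): a world point X has camera coordinates R X + t; the wrist camera has in their place "T_tool_cam" (4x4, takes a point from camera to tool coordinates, whose origin is the TCP and whose axes are the flange's). Camera axes: x right, y down, z forward; pixel columns grow to the right and rows downward; lengths in m; the calibration is good to about 2 mm. The wrist camera is an equidistant fisheye: a pixel r from the principal point sees the ray r / f radians off the axis. A picture is of the moment at which its call begins: read the wrist's pose just before it. There is no depth.
- ctrl.sign_off(): hands the job in; it is judged then, once.
Trained networks look in the newest picture that a camera, given by its name, has taken for a name from the list of things; names that differ only in an ending like _2 or _b are one class to them, and where a whole thing is asked for, a point or a joint stands for the part that bears it (a point fixed in the world has none). Each returns a list of dicts, best first, with "p" (0 to 1); they miss things now and then, are a little off and sometimes report something else, mostly with a low value. They report only what shows in the picture. A call takes as long as a camera call. They do not tell look-alikes from the thing itself.
- ctrl.regions_of(camera, label): "mask" (480x640 bool, what is visible of it) and "box" ([left, top, right, bottom] in pixels, round what is visible of it).
The state is a dict: "time": time; "joint_pos": joint angles; "dq": joint speeds; "effort": joint torques, N m; "tcp_pos": TCP position; "eef_rot": TCP orientation; "force": force on the tool from outside, world axes, zero at the start; "wrist_torque": the same for the moment, N m; "grip_width": finger opening in m; "finger_force": force on a finger pad.
Only numpy, scipy, OpenCV 4.12 (cv2) and the standard library are available. Lean on these libraries where they do the work, as an engineer would, in place of code of your own. Each camera call takes 0.05 s, during which the arm holds its last target. There are 200 camera calls.

## Working session

There is one attempt and no reset: what is moved stays moved. The work goes in short steps, Python scripts to look and compute and a tool call to move; the robot and the scene stay as the last step left them, time stands still between calls to the robot, and variables do not carry over. Pictures are saved under pics/ and viewed, at most 10 in all, crops included, and the job is handed in when it is done.

Besides the shell and the picture viewer there is one more tool, called after "Request:" by a JSON object that holds its "op" and its "data". drive_tool: Moves the arm, as the interface text tells. Its arguments: {"type":"object","properties":{"steps":{"type":"array"},"force":{"type":"number"}},"required":["steps"]}

```bash
mkdir -p pics; cat > h.py <<'E'
import numpy as np, cv2
from station import ctrl
def save(im,n): cv2.imwrite('pics/'+n,im[:,:,::-1])
def ray(d,px):
    f=240/np.tan(np.radians(d['fovy'])/2)
    v=np.array([(px[0]-d['cx'])/f,(px[1]-d['cy'])/f,1]); R=np.array(d['R']);t=np.array(d['t'])
    return -R.T@t, R.T@v
def onz(d,px,z):
    o,v=ray(d,px); return o+v*(z-o[2])/v[2]
def proj(d,X):
    f=240/np.tan(np.radians(d['fovy'])/2); c=np.array(d['R'])@X+np.array(d['t'])
    return c[:2]/c[2]*f+[d['cx'],d['cy']]
def wray(d,px,s):
    f=240/np.tan(np.radians(d['fovy'])/2); u=np.array([px[0]-d['cx'],px[1]-d['cy']]); r=np.linalg.norm(u)+1e-9;a=r/f
    v=np.r_[np.sin(a)*u/r,np.cos(a)]; T=np.array(d['T_tool_cam']);E=np.array(s['eef_rot'])
    return E@T[:3,3]+s['tcp_pos'], E@T[:3,:3]@v
def wonz(d,px,s,z):
    o,v=wray(d,px,s); return o+v*(z-o[2])/v[2]
E
python3 - <<'E'
from h import *
s=ctrl.observe(); print(s['tcp_pos'],s['eef_rot'],s['time'])
for c in('scene','side'):
    d=ctrl.get_image(c); save(d['color'],c+'0.png'); print(c,d['fovy'],d['cx'],d['cy'],-np.array(d['R']).T@d['t'])
    np.save(c+'.npy',{k:d[k] for k in('fovy','cx','cy','R','t')},allow_pickle=True)
    for l in('lever_balance','thick_pin_top','cover','loupe','dark_mount','pale_mount'):
        for r in ctrl.regions_of(c,l): print(l,round(r['p'],2),r['box'],int(r['mask'].sum()))
E
```

```text
[ 0.15057769 -0.58023192  0.21762073] [[ 9.67967852e-01  2.51074002e-01 -2.87225719e-04]
 [ 2.51074116e-01 -9.67966305e-01  1.73823347e-03]
 [ 1.58400416e-04 -1.75466906e-03 -9.99998448e-01]] 0.0
scene 45.046429871149265 320.1557347128607 245.45801088493866 [0.01221629 0.66496069 0.55043363]
lever_balance 0.56 [308.1, 212.5, 366.6, 258.8] 923
thick_pin_top 0.9 [391.1, 210.4, 462.6, 256.1] 1426
thick_pin_top 0.87 [188.2, 283.0, 305.8, 371.1] 4212
thick_pin_top 0.58 [229.6, 282.1, 263.8, 327.4] 743
cover 0.62 [408.8, 220.9, 440.9, 238.8] 259
cover 0.58 [229.0, 282.1, 258.3, 328.5] 771
loupe 0.81 [260.5, 239.6, 284.7, 275.5] 626
dark_mount 0.86 [295.4, 265.7, 315.1, 284.4] 306
dark_mount 0.17 [310.2, 210.7, 367.3, 259.3] 872
pale_mount 0.89 [352.9, 296.8, 377.8, 316.6] 426
pale_mount 0.32 [228.7, 280.8, 258.7, 327.7] 768
side 51.31305561757261 326.01543166508156 238.8476312919175 [-0.21439361  0.02702748  0.75072017]
lever_balance 0.51 [386.1, 209.6, 403.1, 265.5] 135
thick_pin_top 0.97 [434.3, 253.3, 480.4, 309.4] 1757
thick_pin_top 0.57 [208.5, 227.0, 245.6, 289.2] 1630
cover 0.83 [220.2, 229.4, 244.2, 256.6] 330
cover 0.76 [441.6, 264.3, 469.4, 287.3] 384
dark_mount 0.47 [216.7, 231.2, 247.4, 254.1] 310
```

View pics/scene0.png

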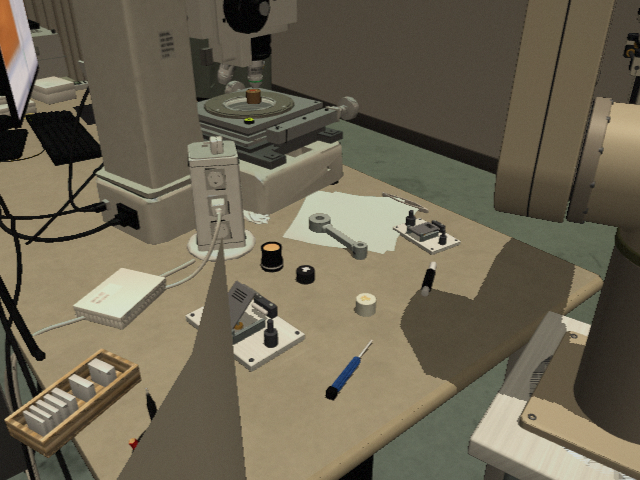

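View pics/side0.png

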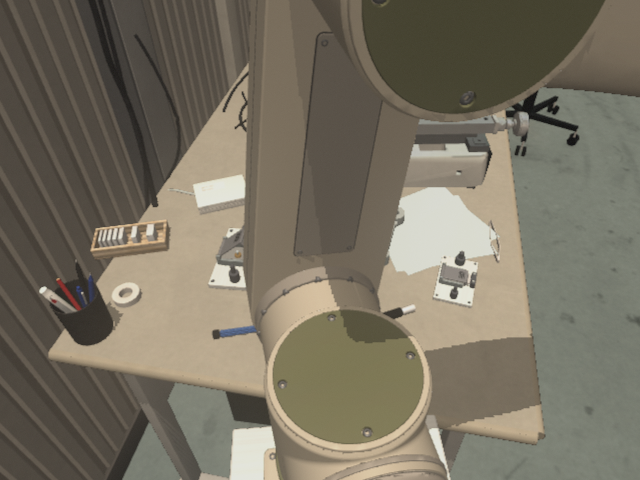

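The scene view shows two fixtures: a larger one at about (245,325), open cover, and a smaller one at (428,235). The lever is at (338,235), the loupe (272,257), dark mount (305,275), pale mount (365,307). The large fixture fits, being roughly 1.5x bigger. The side view has it at (228,260), partly hidden by the arm.

```bash
python3 - <<'E'
from h import *
d=np.load('scene.npy',allow_pickle=True).item();e=np.load('side.npy',allow_pickle=True).item()
for n,p,z in [('big eye',(319,219),.026),('small eye',(361,248),.026),('near pin top',(270,321),.056),('cover free edge top',(241,286),.06),('catch',(265,301),.032),('plate right corner',(303,337),.012),('plate bottom',(252,366),.012),('plate left',(188,318),.012),('loupe',(271,245),.042),('dark',(305,268),.02),('pale',(365,298),.024),('small fix pins',(443,238),.05),('',(411,213),.05),('socket',(217,145),.2),('socketbase',(222,245),0),('screwdr',(350,370),.01)]: print(n,onz(d,p,z).round(3))
for n,p,z in [('pin near',(234,267),.056),('pin far',(240,232),.056),('smallfix',(455,280),.03),('plate bl',(209,285),.012)]:print(n,onz(e,p,z).round(3))
E
```

```text
big eye [ 0.6   -0.163  0.026]
small eye [ 0.473 -0.113  0.026]
near pin top [0.443 0.177 0.056]
cover free edge top [0.531 0.139 0.06 ]
catch [0.503 0.119 0.032]
plate right corner [0.418 0.135 0.012]
plate bottom [0.438 0.225 0.012]
plate left [0.589 0.2   0.012]
loupe [ 0.594 -0.007  0.042]
dark [ 0.521 -0.009  0.02 ]
pale [0.387 0.013 0.024]
small fix pins [ 0.351 -0.191  0.05 ]
 [ 0.443 -0.247  0.05 ]
socket [ 0.712 -0.015  0.2  ]
socketbase [ 0.718 -0.009  0.   ]
screwdr [0.325 0.153 0.01 ]
pin near [0.44  0.168 0.056]
pin far [0.537 0.162 0.056]
smallfix [ 0.396 -0.25   0.03 ]
plate bl [0.438 0.222 0.012]
```

Request:
{"op": "drive_tool", "data": {"steps": [{"dx":40,"dy":40,"dz":25},{"dx":80,"dy":80,"dz":50},{"dx":120,"dy":120,"dz":75},{"dx":160,"dy":170,"dz":95},{"dx":200,"dy":220,"dz":100}]}}

```text
validation failed for argument at $.st...
```

Request:
{"op": "drive_tool", "data": {"steps": [{"dx":20,"dy":55,"dz":10},{"dx":40,"dy":110,"dz":20},{"dx":60,"dy":165,"dz":30},{"dx":80,"dy":220,"dz":30},{"dx":90,"dy":275,"dz":30}]}}

```text
validation failed for argument at $.st...
```

Request:
{"op": "drive_tool", "data": {"steps": [{"dx":5,"dy":55},{"dx":10,"dy":110},{"dx":15,"dy":150},{"dx":15,"dy":150},{"dx":15,"dy":150}]}}

```text
validation failed for argument at $.st...
```

```bash
python3 - <<'E'
from h import *
s=ctrl.observe(); print(s['tcp_pos'],s['eef_rot'],s['time'],s['dq'].round(3) if hasattr(s['dq'],'round') else s['dq'])
d=ctrl.get_image('wrist'); save(d['color'],'w1.png'); print(d['fovy'],d['cx'],d['cy'],d['T_tool_cam'])
np.save('w1.npy',{'d':d,'s':s},allow_pickle=True)
for l in('lever_balance','thick_pin_top','cover','loupe','dark_mount','pale_mount'):
    for r in ctrl.regions_of('wrist',l): print(l,round(r['p'],2),r['box'],int(r['mask'].sum()))
E
```

```text
[ 0.15066417 -0.58077285  0.21864288] [[ 9.67971590e-01  2.51059754e-01  6.59355488e-06]
 [ 2.51059754e-01 -9.67971590e-01  2.63387668e-05]
 [ 1.29949781e-05 -2.38398017e-05 -1.00000000e+00]] 0.7 [-0.001  0.001  0.     0.    -0.     0.001]
65.70646984690485 319.08708774206093 235.68432961159232 [[ 8.15227386e-04 -9.61286951e-01 -2.75548061e-01  7.64791914e-02]
 [ 9.99999536e-01  9.25277349e-04 -2.69390516e-04 -1.61664088e-03]
 [ 5.13919968e-04 -2.75547714e-01  9.61287259e-01 -1.66460396e-01]
 [ 0.00000000e+00  0.00000000e+00  0.00000000e+00  1.00000000e+00]]
```

View pics/w1.png

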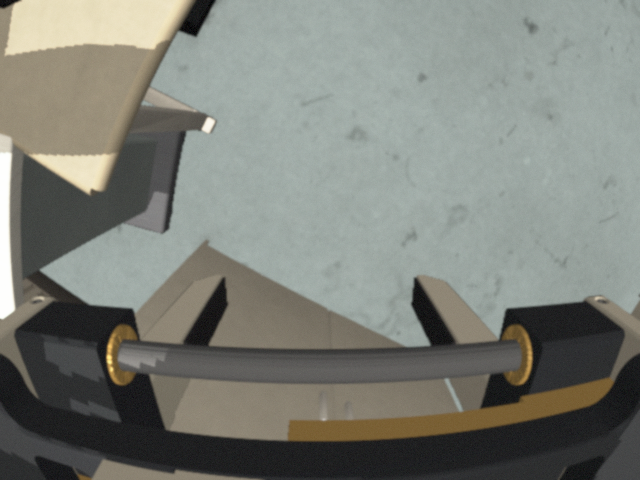

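The moves were refused, probably because every row needs all five keys, so the arm hasn't moved. The wrist view shows only the floor and the open fingers at (225,290) and (415,290).

Request:
{"op": "drive_tool", "data": {"steps": [{"dx":40,"dy":40,"dz":25,"roll":0,"grip":0},{"dx":80,"dy":80,"dz":50,"roll":0,"grip":0},{"dx":120,"dy":120,"dz":75,"roll":0,"grip":0},{"dx":160,"dy":170,"dz":95,"roll":0,"grip":0},{"dx":200,"dy":220,"dz":100,"roll":0,"grip":0}]}}

```text
time: 1.68
tcp_pos: [0.3481, -0.3646, 0.3199]
eef_rot: [[0.968, 0.251, 0.002], [0.251, -0.968, -0.002], [0.001, 0.003, -1.0]]
force: [0.3, -0.4, -0.8]
grip_width: 0.093
finger_force: 0.0
```

Request:
{"op": "drive_tool", "data": {"steps": [{"dx":15,"dy":60,"dz":10,"roll":0,"grip":0},{"dx":30,"dy":120,"dz":20,"roll":0,"grip":0},{"dx":45,"dy":180,"dz":30,"roll":0,"grip":0},{"dx":60,"dy":240,"dz":40,"roll":0,"grip":0},{"dx":70,"dy":300,"dz":40,"roll":0,"grip":0}]}}

```text
time: 2.3
tcp_pos: [0.4173, -0.0638, 0.3592]
eef_rot: [[0.968, 0.251, 0.002], [0.251, -0.968, -0.001], [0.002, 0.001, -1.0]]
force: [0.4, 0.1, -0.5]
grip_width: 0.093
finger_force: 0.0
```

Request:
{"op": "drive_tool", "data": {"steps": [{"dx":0,"dy":60,"dz":0,"roll":0,"grip":0},{"dx":0,"dy":110,"dz":0,"roll":0,"grip":0},{"dx":0,"dy":110,"dz":0,"roll":0,"grip":0},{"dx":0,"dy":110,"dz":0,"roll":0,"grip":0}]}}

```text
time: 2.8
tcp_pos: [0.4168, 0.0441, 0.3581]
eef_rot: [[0.968, 0.252, 0.0], [0.252, -0.968, -0.0], [0.0, 0.0, -1.0]]
force: [-0.2, -0.0, 0.1]
grip_width: 0.093
finger_force: 0.0
```

```bash
cat > look.py <<'E'
from h import *
import sys
n=sys.argv[1]
s=ctrl.observe(); print(s['tcp_pos'],s['time'],s['dq'].round(3))
d=ctrl.get_image('wrist'); save(d['color'],n+'.png')
np.save(n+'.npy',{'d':d,'s':s},allow_pickle=True)
for l in sys.argv[2:]:
    for r in ctrl.regions_of('wrist',l):
        m=r['mask']; v,u=np.nonzero(m); print(l,round(r['p'],2),r['box'],len(u),'cen',u.mean().round(1),v.mean().round(1))
E
python3 look.py w2 lever_balance thick_pin_top cover loupe dark_mount pale_mount
```

```text
[0.41681096 0.0440928  0.35811773] 2.8 [-0.035  0.001  0.001  0.001 -0.001  0.001]
lever_balance 0.77 [433.4, 87.8, 510.1, 183.0] 1776 cen 475.6 132.1
thick_pin_top 0.95 [467.3, 196.9, 538.4, 279.0] 2972 cen 504.2 238.7
thick_pin_top 0.73 [201.7, 37.3, 313.5, 167.6] 8439 cen 255.8 101.5
cover 0.81 [490.2, 222.5, 521.4, 258.9] 561 cen 506.4 239.2
cover 0.6 [214.3, 73.5, 269.9, 119.0] 1622 cen 242.1 95.4
loupe 0.68 [370.4, 57.8, 403.5, 91.8] 777 cen 388.2 74.5
dark_mount 0.94 [363.6, 114.4, 386.3, 136.3] 436 cen 374.0 125.7
pale_mount 0.68 [327.4, 204.3, 349.3, 222.8] 421 cen 335.3 213.7
pale_mount 0.65 [436.1, 88.3, 513.5, 186.2] 1770 cen 475.4 132.3
```

View pics/w2.png

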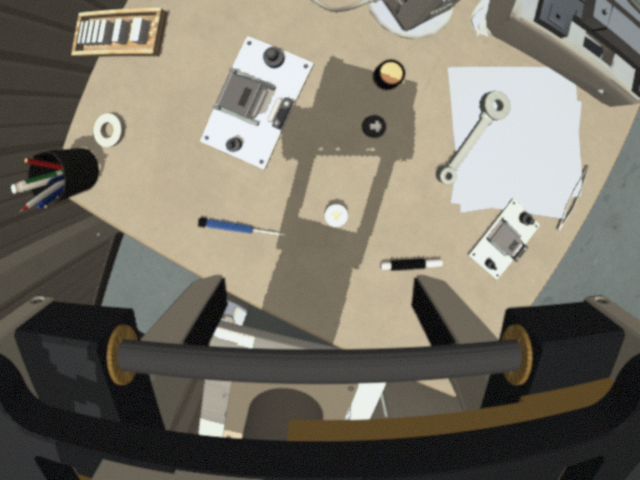

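The wrist view shows the large fixture at (256,101), about 130 px long, and the small look-alike at (505,239), about 85 px. The first fits: its 164 mm plate matches. Large eye at (494,104), small eye at (447,174), loupe (390,73), dark mount (374,126), pale mount (335,214). I'll confirm with one enlarged crop.

```bash
python3 - <<'E'
from h import *
im=cv2.imread('pics/w2.png')
a=cv2.resize(im[30:175,195:320],None,fx=4,fy=4,interpolation=cv2.INTER_CUBIC)[:580]
b=cv2.resize(im[80:195,430:505],None,fx=4,fy=4,interpolation=cv2.INTER_CUBIC)
o=np.zeros((580,800,3),np.uint8); o[:580,:500]=a; o[:460,500:800]=b; cv2.imwrite('pics/c2.png',o)
w=np.load('w2.npy',allow_pickle=True).item();d,s=w['d'],w['s']
for n,p,z in [('thick',(273.5,52),.056),('thin',(233.5,140),.056),('L',(494.5,103.5),.026),('S',(447,174),.026),('pl',(250,38),.012),('pl',(313,63),.012),('pl',(262,167),.012),('pl',(201,140),.012)]: print(n,wonz(d,p,s,z).round(4))
E
```

```text
thick [0.5762 0.1461 0.056 ]
thin [0.4552 0.1681 0.056 ]
L [ 0.604  -0.1628  0.026 ]
S [ 0.4841 -0.1214  0.026 ]
pl [0.5976 0.1911 0.012 ]
pl [0.5814 0.0973 0.012 ]
pl [0.4242 0.1296 0.012 ]
pl [0.442  0.2245 0.012 ]
```

View pics/c2.png

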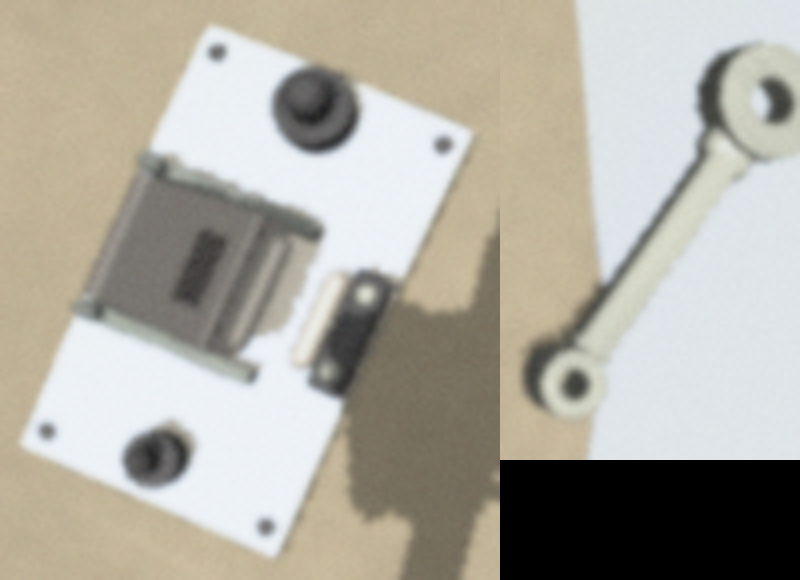

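The crop confirms the large fixture. The thick pin tip is at crop (309,92), the thin pin tip at (145,460), the thumb ribs at (200,268) on the part-open cover, and the catch on the right at (352,332). The lever's large eye is at (768,100) and its small eye at (572,383).

```bash
python3 - <<'E'
from h import *
w=np.load('w2.npy',allow_pickle=True).item();d,s=w['d'],w['s']
P=lambda x,y:(195+x/4-.4,30+y/4-.4); Q=lambda x,y:(430+(x-500)/4-.4,80+y/4-.4)
T=wonz(d,P(309,92),s,.056);t=wonz(d,P(145,460),s,.056)
L=wonz(d,Q(768,100),s,.026);S=wonz(d,Q(572,383),s,.026)
pl=[wonz(d,P(*p),s,.012)[:2] for p in((210,25),(475,132),(278,556),(20,442))]
print('T',T,'t',t,np.linalg.norm(T-t),'L',L,'S',S,np.linalg.norm(L-S))
c=np.mean(pl,0);x=np.subtract(pl[3],pl[0])+np.subtract(pl[2],pl[1]);x/=np.linalg.norm(x)
print('plate c',c,x,np.arctan2(x[1],x[0]),[np.linalg.norm(pl[i]-pl[i-1]).round(4) for i in range(4)])
v=(t-T)[:2];print('pins mid',(T+t)[:2]/2,np.arctan2(v[1],v[0]))
v=(S-L)[:2];v/=np.linalg.norm(v);print('bal',L[:2]+.041*v,np.arctan2(v[1],v[0]))
# cover: hinge/ribs
y=np.array([x[1],-x[0]]); y=np.array([-x[1],x[0]])
print('y',y)
for n,p,z in [('hinge a',(155,160),.03),('hinge b',(85,305),.03),('catch',(360,280),.032),('catch',(325,392),.032)]:
    X=wonz(d,P(*p),s,z)[:2]; print(n,X,'in plate',(X-c)@x,(X-c)@y)
# ribs px -> intersect plane x=const; find angle: for cover at angle a press = H+52*(cos,sin)
o,r=wray(d,P(200,268),s)
for a in np.arange(.1,1.1,.1):
    z=.03+.052*np.sin(a)+.002*np.cos(a); X=o+r*(z-o[2])/r[2]; print(round(a,1),((X[:2]-c)@y).round(4),((X[:2]-c)@x).round(4), (.052*np.cos(a)-.002*np.sin(a)).round(4),z.round(3))
E
```

```text
T [0.57502412 0.1478965  0.056     ] t [0.4486954  0.17011989 0.056     ] 0.12826857020581306 L [ 0.60368981 -0.16647062  0.026     ] S [ 0.48252309 -0.12288765  0.026     ] 0.1287666516731709
plate c [0.51152871 0.16142403] [-0.98277919  0.18478385] 2.955740733978812 [np.float64(0.1615), np.float64(0.1006), np.float64(0.162), np.float64(0.102)]
pins mid [0.51185976 0.15900819] 2.9674572721383847
bal [ 0.56510967 -0.15259357] 2.796307786840228
y [-0.18478385 -0.98277919]
hinge a [0.54648023 0.19734598] in plate -0.027711826523431016 -0.04176182237806956
hinge b [0.49342534 0.20881581] in plate 0.026548848807030144 -0.043230444377576234
catch [0.52109584 0.11952355] in plate -0.017144907122359526 0.039411061773399717
catch [0.48223728 0.12153347] in plate 0.021415872508531057 0.04461619381616667
0.1 -0.01 0.0002 0.0515 0.037
0.2 -0.0089 0.0002 0.0506 0.042
0.3 -0.0078 0.0003 0.0491 0.047
0.4 -0.0067 0.0003 0.0471 0.052
0.5 -0.0057 0.0003 0.0447 0.057
0.6 -0.0047 0.0003 0.0418 0.061
0.7 -0.0038 0.0004 0.0385 0.065
0.8 -0.003 0.0004 0.0348 0.069
0.9 -0.0023 0.0004 0.0308 0.072
1.0 -0.0016 0.0004 0.0264 0.075
```

Request:
{"op": "drive_tool", "data": {"steps": [{"dx":19,"dy":22,"dz":-20,"roll":0.18,"grip":255},{"dx":38,"dy":44,"dz":-40,"roll":0.36,"grip":255},{"dx":57,"dy":66,"dz":-70,"roll":0.54,"grip":255},{"dx":76,"dy":88,"dz":-100,"roll":0.72,"grip":255},{"dx":94,"dy":110,"dz":-130,"roll":0.9,"grip":255}]}}

```text
time: 3.78
tcp_pos: [0.5115, 0.1546, 0.2271]
eef_rot: [[0.4, 0.916, 0.0], [0.916, -0.4, -0.0], [0.0, 0.0, -1.0]]
force: [0.3, -0.6, 0.0]
grip_width: 0.0478
finger_force: 0.0
```

Request:
{"op": "drive_tool", "data": {"steps": [{"dx":0,"dy":0,"dz":-30,"roll":0.12,"grip":255},{"dx":0,"dy":0,"dz":-60,"roll":0.235,"grip":255},{"dx":0,"dy":0,"dz":-100,"roll":0.235,"grip":255},{"dx":0,"dy":0,"dz":-130,"roll":0.235,"grip":255},{"dx":0,"dy":0,"dz":-130,"roll":0.235,"grip":255}]}}

```text
time: 4.4
tcp_pos: [0.5086, 0.1534, 0.0952]
eef_rot: [[0.182, 0.983, -0.006], [0.983, -0.182, -0.001], [-0.002, -0.005, -1.0]]
force: [0.3, -0.4, -0.0]
grip_width: 0.0011
finger_force: 0.0
```

```bash
python3 look.py w3 cover; python3 - <<'E'
from h import *
im=cv2.imread('pics/w3.png'); s=ctrl.observe();print(s['eef_rot'],s['joint_pos'],s['grip_width'])
E
```

```text
[0.50856095 0.15344706 0.09518937] 4.4 [ 0.003 -0.039 -0.058  0.     0.03   0.001]
cover 0.87 [281.2, 170.4, 368.8, 289.5] 8787 cen 323.2 226.6
[[ 1.81517320e-01  9.83387673e-01  3.84434156e-04]
 [ 9.83387737e-01 -1.81517362e-01  7.54098312e-05]
 [ 1.43938572e-04  3.64359645e-04 -9.99999923e-01]] [ 1.96851043e-01  4.31063909e-02  1.80452726e+00 -1.28402628e-06
  1.29356724e+00  3.79380607e-01] 0.00040443376412741574
```

View pics/w3.png

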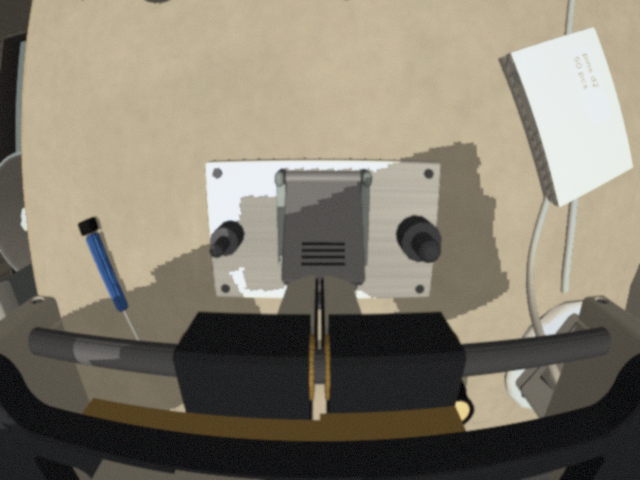

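The tips at (318,278) sit over the cover's free edge (row 283), with the ribs at (324,254), hinge at row 176, thin pin tip at (217,246) and thick pin tip at (429,246).

```bash
python3 - <<'E'
from h import *
w=np.load('w3.npy',allow_pickle=True).item();d,s=w['d'],w['s']
s['tcp_pos']=np.array(ctrl.observe()['tcp_pos'])
x=np.array([-.983,.183]);y=np.array([-.183,-.983]);c=np.array([.5117,.1602])
for n,p,z in [('hinge',(323,176),.03),('thin',(216,247),.056),('thick',(430,247),.056),('pl',(205,162),.012),('pl',(441,162),.012),('pl',(432,297),.012),('pl',(216,297),.012)]:
    X=wonz(d,p,s,z)[:2]; print(n,X,(X-c)@x,(X-c)@y)
print('tcp',s['tcp_pos'],(s['tcp_pos'][:2]-c)@x,(s['tcp_pos'][:2]-c)@y)
for nm,p,L in(('ribs',(324,254),.052),('edge',(322,283),.068)):
  o,r=wray(d,p,s)
  for a in np.arange(.3,1.1,.1):
    z=.03+L*np.sin(a)+.002*np.cos(a); X=o+r*(z-o[2])/r[2]; print(nm,round(a,1),((X[:2]-c)@y-L*np.cos(a)+.002*np.sin(a)).round(4),((X[:2]-c)@y).round(4),((X[:2]-c)@x).round(4),z.round(3))
E
```

```text
hinge [0.52158371 0.20307677] -0.001869243274711801 -0.0439565812945282
thin [0.45054521 0.17630737] 0.0630628044789692 -0.004642215945270291
thick [0.57860766 0.15294473] -0.06709794034693543 -0.0051121721009535935
pl [0.44195999 0.22693329] 0.08076662425222644 -0.05283640549634377
pl [0.60495151 0.19726212] -0.08488386505337721 -0.05349708498197855
pl [0.58820148 0.09522593] -0.08709121336978007 0.049869741720934495
pl [0.42351032 0.12537056] 0.08031667000890001 0.050376056417251146
tcp [0.51126712 0.15417173 0.09889321] -0.0006776561081297889 0.006005001831142831
ribs 0.3 -0.0468 0.0023 -0.0026 0.047
ribs 0.4 -0.0465 0.0006 -0.0026 0.052
ribs 0.5 -0.0456 -0.0009 -0.0025 0.057
ribs 0.6 -0.0442 -0.0024 -0.0025 0.061
ribs 0.7 -0.0423 -0.0038 -0.0025 0.065
ribs 0.8 -0.0399 -0.0051 -0.0024 0.069
ribs 0.9 -0.0369 -0.0062 -0.0024 0.072
ribs 1.0 -0.0336 -0.0072 -0.0024 0.075
edge 0.3 -0.0446 0.0198 -0.0015 0.052
edge 0.4 -0.0448 0.0171 -0.0014 0.058
edge 0.5 -0.0443 0.0145 -0.0014 0.064
edge 0.6 -0.043 0.012 -0.0014 0.07
edge 0.7 -0.041 0.0097 -0.0014 0.075
edge 0.8 -0.0383 0.0076 -0.0013 0.08
edge 0.9 -0.035 0.0057 -0.0013 0.085
edge 1.0 -0.031 0.0041 -0.0013 0.088
```

Request:
{"op": "drive_tool", "data": {"steps": [{"dx":1,"dy":0,"dz":-18,"roll":0,"grip":255},{"dx":1,"dy":0,"dz":-30,"roll":0,"grip":255},{"dx":1,"dy":-1,"dz":-40,"roll":0,"grip":255},{"dx":1,"dy":-2,"dz":-48,"roll":0,"grip":255},{"dx":1,"dy":-3,"dz":-54,"roll":0,"grip":255}]}}

```text
time: 5.12
tcp_pos: [0.5116, 0.1513, 0.0435]
eef_rot: [[0.181, 0.983, -0.001], [0.983, -0.181, -0.0], [-0.0, -0.0, -1.0]]
force: [0.0, -0.7, 1.0]
grip_width: 0.0005
finger_force: 0.5
```

Request:
{"op": "drive_tool", "data": {"steps": [{"dx":0,"dy":0,"dz":-4,"roll":0,"grip":255},{"dx":0,"dy":0,"dz":-8,"roll":0,"grip":255},{"dx":0,"dy":0,"dz":-11,"roll":0,"grip":255},{"dx":0,"dy":0,"dz":-12,"roll":0,"grip":255}]}}

```text
time: 5.62
tcp_pos: [0.512, 0.1514, 0.0321]
eef_rot: [[0.181, 0.983, 0.0], [0.983, -0.181, 0.0], [0.0, 0.0, -1.0]]
force: [-1.6, -1.3, 6.3]
grip_width: 0.0006
finger_force: 3.2
```

Request:
{"op": "drive_tool", "data": {"steps": [{"dx":0,"dy":0,"dz":-1,"roll":0,"grip":255},{"dx":0,"dy":0,"dz":-2,"roll":0,"grip":255},{"dx":0,"dy":0,"dz":-2,"roll":0,"grip":255}]}}

```text
time: 6.0
tcp_pos: [0.5122, 0.1514, 0.0317]
eef_rot: [[0.181, 0.984, 0.0], [0.984, -0.181, -0.0], [-0.0, 0.0, -1.0]]
force: [-7.1, -3.9, 16.4]
grip_width: 0.0007
finger_force: 8.0
```

At the firm stop: 16 N with z no longer dropping. Releasing and checking.

Request:
{"op": "drive_tool", "data": {"steps": [{"dx":0,"dy":0,"dz":3,"roll":0,"grip":255},{"dx":0,"dy":0,"dz":20,"roll":0,"grip":255},{"dx":0,"dy":0,"dz":70,"roll":0,"grip":255},{"dx":0,"dy":0,"dz":130,"roll":0,"grip":255},{"dx":0,"dy":0,"dz":130,"roll":0,"grip":255}]}}

```text
time: 6.62
tcp_pos: [0.5158, 0.1523, 0.1675]
eef_rot: [[0.181, 0.983, 0.011], [0.984, -0.181, 0.002], [0.004, 0.011, -1.0]]
force: [0.6, 0.8, -0.1]
grip_width: 0.0003
finger_force: 0.0
```

```bash
python3 look.py w4 cover; python3 - <<'E'
import cv2
im=cv2.imread('pics/w4.png'); cv2.imwrite('pics/c4.png',cv2.resize(im[120:310,200:460],None,fx=3,fy=3,interpolation=cv2.INTER_CUBIC))
E
```

```text
[0.51584696 0.15234244 0.16747865] 6.625 [-0.001  0.05   0.084 -0.002 -0.049  0.001]
cover 0.57 [283.4, 165.3, 342.9, 248.9] 4717 cen 310.5 204.4
```

View pics/c4.png

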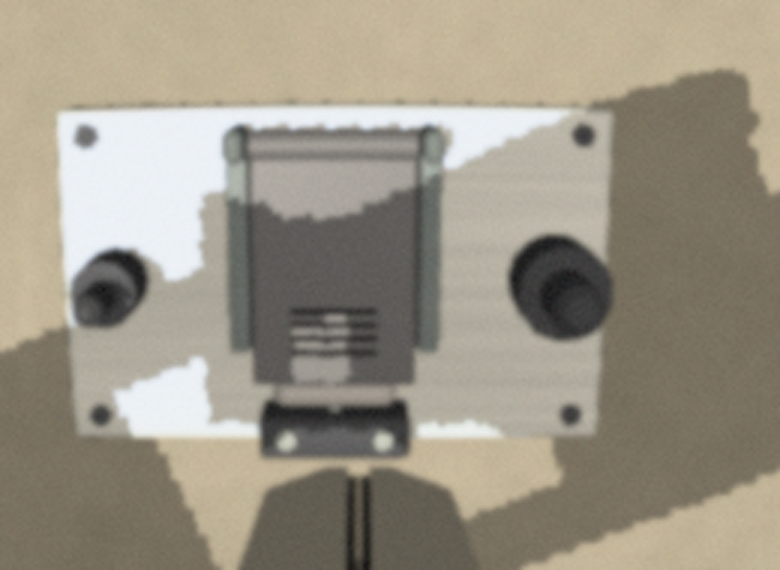

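The cover is shut: its edge lies flat under the catch at crop (335,390), ribs (333,330). Thin pin tip at (92,304), thick pin tip at (577,298).

```bash
python3 - <<'E'
from h import *
w=np.load('w4.npy',allow_pickle=True).item();d,s=w['d'],w['s']
P=lambda x,y:(200+x/3-.3,120+y/3-.3)
T=wonz(d,P(577,298),s,.056);t=wonz(d,P(92,304),s,.056)
pl=np.array([wonz(d,P(*p),s,.012)[:2] for p in((57,110),(613,110),(597,437),(78,437))])
print(T,t,np.linalg.norm(T-t),(T+t)/2,np.arctan2(*(t-T)[1::-1]),pl.mean(0),[np.linalg.norm(pl[i]-pl[i-1]).round(4) for i in range(4)])
s=ctrl.observe();print(s['tcp_pos'],s['eef_rot'],s['joint_pos'])
a=np.load('scene.npy',allow_pickle=True).item()
for p in((325,187),(340,178),(345,150)): print(onz(a,p,.0).round(3),onz(a,p,.1).round(3))
E
```

```text
[0.57446144 0.15412814 0.056     ] [0.44996085 0.1757015  0.056     ] 0.1263558685908222 [0.51221115 0.16491482 0.056     ] 2.970017188125331 [0.51165855 0.16160567] [np.float64(0.1016), np.float64(0.1631), np.float64(0.1015), np.float64(0.1628)]
[0.51253868 0.15162975 0.16153073] [[ 1.80902818e-01  9.83497565e-01  2.59029112e-03]
 [ 9.83500387e-01 -1.80904965e-01  6.17962864e-04]
 [ 1.07636150e-03  2.43576110e-03 -9.99996454e-01]] [ 1.91618037e-01 -1.54729221e-02  1.74475895e+00  1.14825632e-04
  1.40964606e+00  3.73505518e-01]
[ 0.711 -0.343  0.   ] [ 0.584 -0.16   0.1  ]
[ 0.712 -0.407  0.   ] [ 0.585 -0.212  0.1  ]
[ 0.804 -0.571  0.   ] [ 0.661 -0.346  0.1  ]
```

Request:
{"op": "drive_tool", "data": {"steps": [{"dx":-10,"dy":-25,"dz":20,"roll":0.18,"grip":0},{"dx":-20,"dy":-55,"dz":40,"roll":0.36,"grip":0},{"dx":-30,"dy":-90,"dz":40,"roll":0.54,"grip":0},{"dx":-35,"dy":-125,"dz":40,"roll":0.72,"grip":0},{"dx":-35,"dy":-160,"dz":40,"roll":0.9,"grip":0}]}}

```text
time: 7.35
tcp_pos: [0.4753, -0.0094, 0.1982]
eef_rot: [[-0.663, 0.749, -0.003], [0.749, 0.663, 0.0], [0.003, -0.002, -1.0]]
force: [0.2, -0.2, 0.4]
grip_width: 0.0459
finger_force: 0.0
```

Request:
{"op": "drive_tool", "data": {"steps": [{"dx":15,"dy":-35,"dz":0,"roll":0.17,"grip":0},{"dx":35,"dy":-75,"dz":-10,"roll":0.34,"grip":0},{"dx":60,"dy":-115,"dz":-20,"roll":0.51,"grip":0},{"dx":87,"dy":-145,"dz":-30,"roll":0.51,"grip":0},{"dx":87,"dy":-145,"dz":-40,"roll":0.51,"grip":0}]}}

```text
time: 7.98
tcp_pos: [0.5633, -0.1551, 0.1569]
eef_rot: [[-0.941, 0.338, -0.004], [0.338, 0.941, 0.001], [0.004, -0.0, -1.0]]
force: [-0.1, 0.3, 0.5]
grip_width: 0.0921
finger_force: 0.0
```

Request:
{"op": "drive_tool", "data": {"steps": [{"dx":0,"dy":0,"dz":-15,"roll":0,"grip":0},{"dx":0,"dy":0,"dz":-30,"roll":0,"grip":0},{"dx":0,"dy":0,"dz":-30,"roll":0,"grip":0},{"dx":0,"dy":0,"dz":-30,"roll":0,"grip":0}]}}

```text
time: 8.48
tcp_pos: [0.5639, -0.1532, 0.1306]
eef_rot: [[-0.942, 0.336, 0.001], [0.336, 0.942, -0.0], [-0.001, -0.0, -1.0]]
force: [1.0, 0.1, 1.0]
grip_width: 0.0931
finger_force: 0.0
```

```bash
python3 look.py w5 lever_balance; python3 - <<'E'
from h import *
print(ctrl.observe()['eef_rot'])
E
```

```text
[ 0.56389999 -0.15317815  0.1305715 ] 8.475 [-0.004 -0.004 -0.017 -0.001 -0.002 -0.001]
lever_balance 0.83 [292.2, 98.1, 343.5, 312.9] 5652 cen 315.9 222.4
[[-9.41926928e-01  3.35814373e-01  1.53897458e-03]
 [ 3.35813938e-01  9.41928186e-01 -5.40442670e-04]
 [-1.63109195e-03  7.75160919e-06 -9.99998670e-01]]
```

View pics/w5.png

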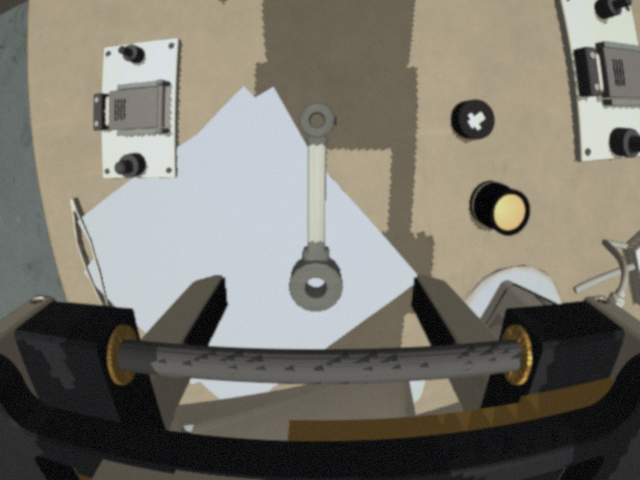

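The lever is centred between the fingers and lines up well: large eye at (316,285), small eye at (317,121).

```bash
python3 - <<'E'
from h import *
w=np.load('w5.npy',allow_pickle=True).item();d,s=w['d'],w['s']
L=wonz(d,(316,284.5),s,.026);S=wonz(d,(317.5,120.5),s,.026);v=(S-L)[:2];n=np.linalg.norm(v);v/=n
print(L,S,n,'ang',np.arctan2(v[1],v[0]),'bal',L[:2]+.041*v,(L+S)[:2]/2-.024*v)
E
```

```text
[ 0.6015875  -0.16763664  0.026     ] [ 0.48297624 -0.12411259  0.026     ] 0.12634466084179655 ang 2.7899007234705633 bal [ 0.56309706 -0.15351269] [ 0.56481286 -0.1541423 ]
```

Request:
{"op": "drive_tool", "data": {"steps": [{"dx":0,"dy":-1,"dz":-35,"roll":-0.007,"grip":0},{"dx":0,"dy":-1,"dz":-70,"roll":-0.007,"grip":0},{"dx":0,"dy":-1,"dz":-100,"roll":-0.007,"grip":0},{"dx":0,"dy":-1,"dz":-118,"roll":-0.007,"grip":0},{"dx":0,"dy":-1,"dz":-123,"roll":-0.007,"grip":0}]}}

```text
time: 9.2
tcp_pos: [0.5635, -0.1544, 0.0064]
eef_rot: [[-0.939, 0.343, -0.001], [0.343, 0.939, 0.0], [0.001, 0.0, -1.0]]
force: [0.4, -0.3, -0.7]
grip_width: 0.093
finger_force: 0.0
```

Request:
{"op": "drive_tool", "data": {"steps": [{"dx":0,"dy":0,"dz":0,"roll":0,"grip":0},{"dx":0,"dy":0,"dz":0,"roll":0,"grip":0}]}}

```text
time: 9.45
tcp_pos: [0.565, -0.155, 0.0086]
eef_rot: [[-0.939, 0.343, 0.002], [0.343, 0.939, -0.001], [-0.002, -0.0, -1.0]]
force: [-0.4, -0.8, -0.1]
grip_width: 0.093
finger_force: 0.0
```

Now at z 8.6 mm; 4 mm lower, then close at 35 N.

Request:
{"op": "drive_tool", "data": {"steps": [{"dx":0,"dy":0,"dz":-3,"roll":0,"grip":0},{"dx":0,"dy":0,"dz":-4,"roll":0,"grip":120},{"dx":0,"dy":0,"dz":-4,"roll":0,"grip":255},{"dx":0,"dy":0,"dz":-4,"roll":0,"grip":255},{"dx":0,"dy":0,"dz":-4,"roll":0,"grip":255}], "force": 40}}

```text
time: 10.07
tcp_pos: [0.5638, -0.1546, 0.0031]
eef_rot: [[-0.939, 0.343, 0.0], [0.343, 0.939, -0.0], [-0.0, -0.0, -1.0]]
force: [-0.4, 0.4, -0.3]
grip_width: 0.0577
finger_force: 0.0
```

Request:
{"op": "drive_tool", "data": {"steps": [{"dx":0,"dy":0,"dz":0,"roll":0,"grip":255},{"dx":0,"dy":0,"dz":0,"roll":0,"grip":255},{"dx":0,"dy":0,"dz":0,"roll":0,"grip":255},{"dx":0,"dy":0,"dz":0,"roll":0,"grip":255}]}}

```text
time: 10.58
tcp_pos: [0.5638, -0.1546, 0.0031]
eef_rot: [[-0.939, 0.343, 0.0], [0.343, 0.939, -0.0], [-0.0, -0.0, -1.0]]
force: [-0.5, 1.1, 0.2]
grip_width: 0.0175
finger_force: 0.0
```

Request:
{"op": "drive_tool", "data": {"steps": [{"dx":0,"dy":0,"dz":0,"roll":0,"grip":255},{"dx":0,"dy":0,"dz":0,"roll":0,"grip":255},{"dx":0,"dy":0,"dz":0,"roll":0,"grip":255}]}}

```text
time: 10.95
tcp_pos: [0.5638, -0.1547, 0.0031]
eef_rot: [[-0.939, 0.343, -0.0], [0.343, 0.939, -0.0], [0.0, -0.0, -1.0]]
force: [-0.4, -1.5, 0.1]
grip_width: 0.0136
finger_force: 40.0
```

Request:
{"op": "drive_tool", "data": {"steps": [{"dx":0,"dy":0,"dz":10,"roll":0,"grip":255},{"dx":0,"dy":0,"dz":30,"roll":0,"grip":255},{"dx":0,"dy":0,"dz":60,"roll":0,"grip":255},{"dx":0,"dy":0,"dz":60,"roll":0,"grip":255},{"dx":0,"dy":0,"dz":60,"roll":0,"grip":255}]}}

```text
time: 11.58
tcp_pos: [0.5636, -0.1545, 0.0628]
eef_rot: [[-0.939, 0.343, 0.0], [0.343, 0.939, 0.0], [-0.0, 0.0, -1.0]]
force: [0.4, -0.1, -5.1]
grip_width: 0.0134
finger_force: 40.0
```

```bash
python3 look.py w6 lever_balance; python3 - <<'E'
from h import *
s=ctrl.observe();print(s['force'],s['wrist_torque'],s['grip_width'],s['finger_force'])
E
```

```text
[ 0.56364278 -0.15449029  0.06283586] 11.575 [-0.001  0.021  0.02  -0.     0.     0.001]
lever_balance 0.81 [288.8, 72.0, 354.7, 421.1] 11764 cen 319.1 230.0
[-0.41256069  0.71046101 -5.44108886] [ 0.02193397 -0.12697521 -0.00464248] 0.013574474061500403 39.9986207485199
```

View pics/w6.png

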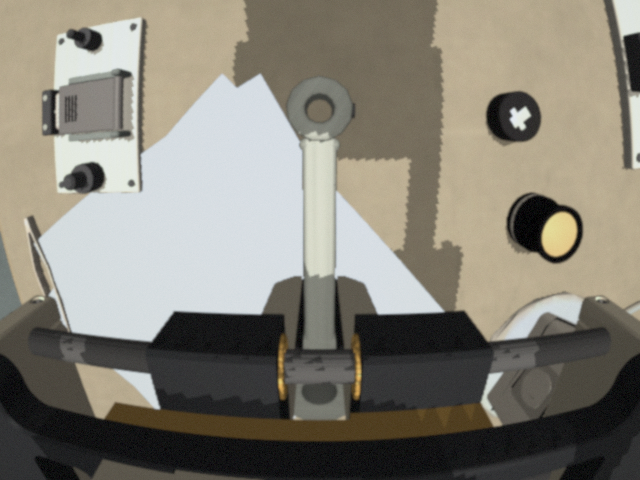

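The lever is held, small eye at (320,108), large eye just visible at (320,390) behind the finger linkage. Checking tilt from the small eye.

```bash
python3 - <<'E'
from h import *
w=np.load('w6.npy',allow_pickle=True).item();d=w['d']
f=240/np.tan(np.radians(d['fovy'])/2);T=np.array(d['T_tool_cam'])
for a in(-.1,-.05,0,.05,.1):
    # rotate about grasp point (0,0,-19mm): tool x along lever, tool z down; a>0 = small eye up
    p=np.array([.089*np.cos(a)-.004*np.sin(a),0,-.019-.089*np.sin(a)-.004*np.cos(a)])
    c=T[:3,:3].T@(p-T[:3,3]);r=np.hypot(*c[:2]);th=np.arctan2(r,c[2]);print(a,c[:2]/r*f*th+[d['cx'],d['cy']])
E
```

```text
-0.1 [315.90109641 104.71308572]
-0.05 [315.81241675 103.56692278]
0 [315.71794397 102.9233007 ]
0.05 [315.61737953 102.8317757 ]
0.1 [315.51043789 103.34718553]
```

Request:
{"op": "drive_tool", "data": {"steps": [{"dx":0,"dy":0,"dz":30,"roll":0,"grip":255},{"dx":-5,"dy":10,"dz":60,"roll":0,"grip":255},{"dx":-15,"dy":35,"dz":85,"roll":0,"grip":255},{"dx":-25,"dy":70,"dz":100,"roll":0.03,"grip":255},{"dx":-30,"dy":105,"dz":100,"roll":0.06,"grip":255}]}}

```text
time: 12.3
tcp_pos: [0.5337, -0.0489, 0.1636]
eef_rot: [[-0.958, 0.285, 0.001], [0.285, 0.958, -0.0], [-0.001, 0.0, -1.0]]
force: [1.1, -0.2, -5.1]
grip_width: 0.0137
finger_force: 40.0
```

Request:
{"op": "drive_tool", "data": {"steps": [{"dx":0,"dy":40,"dz":0,"roll":0.03,"grip":255},{"dx":0,"dy":80,"dz":0,"roll":0.06,"grip":255},{"dx":0,"dy":120,"dz":0,"roll":0.09,"grip":255},{"dx":0,"dy":155,"dz":0,"roll":0.113,"grip":255},{"dx":2,"dy":180,"dz":0,"roll":0.113,"grip":255}]}}

```text
time: 12.92
tcp_pos: [0.5347, 0.1319, 0.1615]
eef_rot: [[-0.985, 0.175, -0.002], [0.175, 0.985, -0.0], [0.002, -0.001, -1.0]]
force: [0.3, -0.0, -4.1]
grip_width: 0.014
finger_force: 40.0
```

Request:
{"op": "drive_tool", "data": {"steps": [{"dx":0,"dy":15,"dz":0,"roll":0,"grip":255},{"dx":0,"dy":27,"dz":0,"roll":0,"grip":255},{"dx":0,"dy":27,"dz":-20,"roll":0,"grip":255},{"dx":0,"dy":27,"dz":-35,"roll":0,"grip":255},{"dx":0,"dy":27,"dz":-35,"roll":0,"grip":255}]}}

```text
time: 13.55
tcp_pos: [0.5339, 0.1563, 0.125]
eef_rot: [[-0.984, 0.177, -0.005], [0.177, 0.984, -0.001], [0.005, -0.002, -1.0]]
force: [-0.6, 0.8, -5.2]
grip_width: 0.0139
finger_force: 40.0
```

```bash
python3 look.py w7 lever_balance thick_pin_top cover; python3 - <<'E'
from h import *
d=ctrl.get_image('scene'); save(d['color'],'scene7.png')
e=ctrl.get_image('side'); save(e['color'],'side7.png')
a=cv2.imread('pics/scene7.png'); b=cv2.imread('pics/w7.png')
o=np.zeros((600,800,3),np.uint8)
o[:320,:400]=cv2.resize(a[250:378,180:340],(400,320),interpolation=cv2.INTER_CUBIC)
o[:320,400:]=cv2.resize(cv2.imread('pics/side7.png')[200:320,170:320],(400,320),interpolation=cv2.INTER_CUBIC)
o[320:,:560]=cv2.resize(b[:320],(560,280)); cv2.imwrite('pics/c7.png',o)
s=ctrl.observe();print(s['tcp_pos'],s['eef_rot'],s['grip_width'],s['finger_force'],s['time'])
E
```

```text
[0.53391262 0.15625873 0.12504644] 13.55 [ 0.002 -0.02  -0.037  0.002  0.016  0.003]
lever_balance 0.87 [287.2, 72.7, 356.1, 422.6] 11597 cen 319.2 230.3
thick_pin_top 0.73 [251.4, 94.7, 390.0, 301.2] 17995 cen 318.3 191.7
cover 0.69 [282.7, 176.3, 387.0, 238.9] 4275 cen 338.1 208.2
[0.53641532 0.15730359 0.12888256] [[-9.84359975e-01  1.76163454e-01  1.37044727e-03]
 [ 1.76163891e-01  9.84360829e-01  2.04045258e-04]
 [-1.31306930e-03  4.42277308e-04 -9.99999040e-01]] 0.013444080711471934 39.99860107898712 13.85
```

View pics/c7.png

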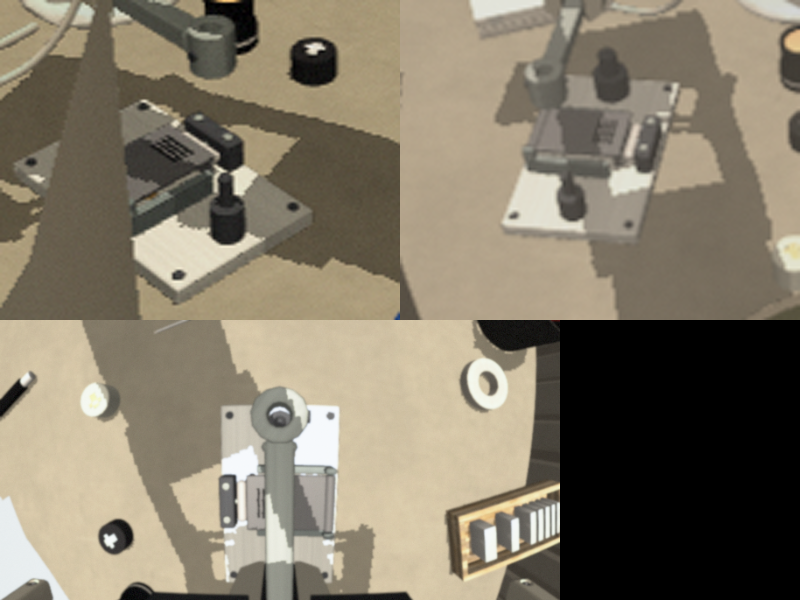

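The cover is still shut in all three views. Wrist panel: the thin pin shows through the small eye's bore at (280,413). Scene panel: small eye at (212,45), thin pin tip (226,178). Side panel: thick pin tip (607,55), thin pin tip (567,178), small eye (546,75). Next, one joint fit of the pins from all cameras.

```bash
cat > fit.py <<'E'
from h import *
from scipy.optimize import least_squares
a=np.load('scene.npy',allow_pickle=True).item();b=np.load('side.npy',allow_pickle=True).item()
W={k:np.load(k+'.npy',allow_pickle=True).item() for k in('w2','w3','w4','w7')}
W['w3']['s']['tcp_pos'];
R=[]
def add(n,k,px,tag):
    R.append((tag,n)+ (ray(k,px) if isinstance(k,dict) else wray(W[k]['d'],px,W[k]['s'])))
c2=lambda x,y:(195+x/4-.4,30+y/4-.4); c4=lambda x,y:(200+x/3-.3,120+y/3-.3)
add('T','w2',c2(309,92),'w2');add('t','w2',c2(145,460),'w2')
add('T','w4',c4(577,298),'w4');add('t','w4',c4(92,304),'w4')
add('t',a,(270.4,321.2),'scene');add('T',b,(247.6,220.6),'side');add('t',b,(232.6,266.7),'side');add('t','w7',(320,107),'w7')
def pins(p):
    u=.065*np.array([np.cos(p[2]),np.sin(p[2]),0]); c=np.array([p[0],p[1],.056]); return {'T':c-u,'t':c+u}
def res(p):
    P=pins(p);o=[]
    for tag,n,O,v in R: o.append(np.cross(P[n]-O,v/np.linalg.norm(v)))
    return np.ravel(o)*1e3
f=least_squares(res,[.512,.162,2.965],loss='soft_l1',f_scale=2)
print(f.x,pins(f.x))
for r,q in zip(R,res(f.x).reshape(-1,3)): print(r[0],r[1],np.linalg.norm(q).round(1))
# small eye now: top centre from scene & side
O1,v1=ray(a,(265.2,260));O2,v2=ray(b,(224.7,226))
A=np.c_[v1,-v2];k=np.linalg.lstsq(A,O2-O1,rcond=None)[0];print('small eye top',O1+k[0]*v1,O2+k[1]*v2)
s=ctrl.observe();E=np.array(s['eef_rot']);t=np.array(s['tcp_pos']);print('by tool S',t+.089*E[:,0],'L',t-.041*E[:,0])
E
python3 fit.py
```

```text
[0.51007876 0.1611154  2.9548615 ] {'T': array([0.57394883, 0.14904829, 0.056     ]), 't': array([0.4462087 , 0.17318251, 0.056     ])}
w2 T 1.6
w2 t 3.8
w4 T 5.0
w4 t 4.3
scene t 3.1
side T 2.6
side t 4.3
w7 t 4.4
small eye top [0.45079246 0.17121197 0.15029939] [0.45174412 0.17120208 0.15135468]
by tool S [0.44880728 0.17298218 0.1287657 ] L [0.57677408 0.15008087 0.1289364 ]
```

Request:
{"op": "drive_tool", "data": {"steps": [{"dx":-2,"dy":0,"dz":-10,"roll":0,"grip":255},{"dx":-3,"dy":0,"dz":-20,"roll":0,"grip":255},{"dx":-3,"dy":0,"dz":-29,"roll":0,"grip":255},{"dx":-3,"dy":0,"dz":-29,"roll":0,"grip":255},{"dx":-3,"dy":0,"dz":-29,"roll":0,"grip":255}]}}

```text
time: 14.48
tcp_pos: [0.5329, 0.1574, 0.0991]
eef_rot: [[-0.984, 0.176, 0.0], [0.176, 0.984, 0.0], [-0.0, 0.0, -1.0]]
force: [0.2, -0.6, -4.9]
grip_width: 0.0137
finger_force: 40.0
```

Request:
{"op": "drive_tool", "data": {"steps": [{"dx":0,"dy":0,"dz":0,"roll":0,"grip":255},{"dx":0,"dy":0,"dz":0,"roll":0,"grip":255},{"dx":0,"dy":0,"dz":0,"roll":0,"grip":255},{"dx":0,"dy":0,"dz":0,"roll":0,"grip":255}]}}

```text
time: 14.98
tcp_pos: [0.5329, 0.1574, 0.0991]
eef_rot: [[-0.984, 0.176, 0.0], [0.176, 0.984, 0.0], [-0.0, 0.0, -1.0]]
force: [-0.0, 0.1, -5.0]
grip_width: 0.0139
finger_force: 40.0
```

```bash
python3 - <<'E'
from h import *
s=ctrl.observe();E=np.array(s['eef_rot']);t=np.array(s['tcp_pos']);print('S',t+.089*E[:,0],'L',t-.041*E[:,0],s['dq'],s['force'],s['grip_width'],s['time'])
E
```

```text
S [0.44525074 0.17308318 0.09912852] L [0.57322551 0.15022583 0.0991493 ] [ 0.00119496  0.0017514   0.00119005  0.00105501 -0.00046333  0.00047941] [-0.04588721  0.10719725 -4.9641523 ] 0.013949266873988215 14.975
```

Both eyes are within about 1–2 mm of the fitted pin positions, and the lever is still, level and carrying its full weight. Handing in.

```bash
python3 -c "
from station import ctrl
print(ctrl.sign_off())"
```

```text
the job is handed in; nothing more can be done
None
```

I snapped the cover shut and handed the job in holding the lever level and still, about 40 mm above the pin tops, each eye within roughly 2 mm of its fitted pin position (the fit itself is good to about 5 mm); sign-off returned no verdict.

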